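Bolt the incubation tub's lid past its spring catch

ROBOT

A 6-joint arm with a two-finger parallel gripper is mounted at the origin on the work surface. World frame = base frame: x ahead of the robot, y to its left, z up, the work surface at z = 0. Lengths are in mm, angles in rad, forces in N, time in s.
With the tool pointing down it reaches from about 300 to 875 mm from the base axis. Payload 6.4 kg.
Tool frame: the origin (TCP) lies at the very end of the fingers, on their centre line; the grasp point (between the pads) lies 19 mm behind it (robot.pinch_z is the distance from the TCP to the grasp point, in mm); z points along the fingers, y is the line along which they close (so a half turn about z gives the same grasp; the last joint's range is limited). The gripper opens to 88 mm and grips with 3 to 60 N. Pads are 18 mm wide; open, the fingers measure 123 mm over their backs; the gripper's body (75 mm by 187 mm) begins 45 mm behind the grasp point.
Start: joints at [1.09, 0.181, 1.607, -0, 1.354, -0.206], TCP at [156.017, 553.444, 238.714] pointing down, gripper open.
Joint ranges: [-2.99, 2.99], [-0.89, 2.07], [0.3, 2.58], [-1.14, 4.28], [0, 2.63], [-3.12, 3.12]. Speed limits (rad/s): [2.57, 2.57, 3.01, 3.14, 3.14, 3.14].

INTERFACE

Orientations are given as a 3x3 rotation matrix whose columns are the frame's x, y, z axes.
In Python, from plant import robot gives the robot as it stands.
- The arm moves only by the tool send_rows, never from a script. Its argument "commands" is a list of rows, each a list of 6 numbers: the shift along the tool's x, y, z in units of 50 cm (1.0 is 50 cm), then the turn, a rotation vector about the tool's x, y, z in units of 60 degrees (1.0 is 60 degrees). A call has exactly 10 rows; each row is the pose to reach, as a shift and turn from the pose commanded when the call began, along the tool's axes at that moment; what a row does not reach only later rows make up. A row lasts 1/10 s, in which the tool goes at most 50 mm and 8.59 degrees, less where a joint would pass 70% of its speed; a pose out of reach is approached as far as the arm can. A call with a number of a shift or a turn outside -1 to 1 is refused whole. A call with a gripper value outside its range is refused whole. "hand" is the opening, from -1 (shut) to 1 (fully open), set as the call begins (left out, the last holds). The fingers move at their own pace and stop on an object; "newtons" is the grip in N (left out, the last holds). Time passes only in rows, so rows that repeat a pose let the fingers close, or fill a call up. It gives the time, the measured TCP pose, the force, the opening and the grip force at its end, in the units of the state.
- robot.state(): the state, without advancing time (a new reading comes with each control period).
- robot.read_camera(name): name is "side" or "top"; returns the picture (420x560x3 uint8, red, green, blue); there is no depth.
- robot.calibration(name): a dict with "vfov" (degrees; the focal length in pixels is half the picture's height over the tangent of half this angle, whatever the lens; pixels are square), "cx", "cy" (the principal point, pixels), "extrinsics" (4x4, takes a point from camera to world coordinates). Camera axes: x right, y up, looking along -z (the intrinsics and any distortion apply to the point x, -y, -z); pixel columns grow to the right and rows downward; lengths in mm; the calibration is good to about 2 mm. A picture is of the moment at which its call begins. calibration takes no time and is no camera call.
- robot.sign_off(): hands the job in; it is judged then, once.
The state is a dict: "clock": time; "joints": joint angles; "dq": joint speeds; "joint_torque": joint torques, N m; "tool_pos": TCP position; "orientation": TCP orientation; "ft_force": force on the tool from outside, world axes, zero at the start; "ft_torque": the same for the moment, N m; "opening": finger opening in mm; "grasp_force": force on a finger pad.
Only numpy, scipy, OpenCV 4.12 (cv2) and the standard library are available. Lean on these libraries where they do the work, as an engineer would, in place of code of your own. Each camera call takes 0.05 s, during which the arm holds its last target. There are 200 camera calls.

TASK

One of the two bolts on the tub's lid is still drawn back. Press its spring catch down with one fingertip and, keeping it held down, push the bolt's thumb tab with the other fingertip until the bolt is fully home; only then let the catch go so that it springs up and locks the bolt, and take the hand clear. Leave the other bolt and its catch alone, and do not move the jars and other things around.

Things in the scene. Friction and masses are not known exactly. Their poses are not given: they have to be found in the camera images.
- open_unit: plate, on the lid, of the bolt unit whose bolt is still drawn back (bar sticks out at its rear, not in its keeper). Origin on the lid's top, mid-plate. Axes, shared by its points and the tub: x = the way the bolt shoots, away from the robot; y left; z up. Bolt: 12 mm square steel bar along x at y = -26 mm, 6 to 18 mm above the lid, 155 mm long. Staples over the bar reach up to 22.5 mm.
- shut_unit: plate of the other, identical bolt unit, parallel to the first and 210 mm beside it; its bolt is already home. Which of the two is on the left differs from run to run. Leave alone.
- open_tab (a point): middle of the top edge of the drawn bolt's thumb tab, which moves with the bolt: an upright steel plate, 8 mm thick along x, 28 mm wide along y, flat faces to -x and +x, its top 46 mm above the lid and 28 mm above the bar. Free room for a fingertip above the bar before and behind it. Pushing it along takes about 3 N.
- open_bolt (a joint): travel of that bolt in m along +x: 0 drawn back (start), 0.036 fully home against its stop, the bar through the keeper staple on the tub's rim. Stays where it is left. Fins on its side (12 mm pitch, up to 18 mm above the lid) meet the catch's tooth in every gap: it cannot go more than about 2 mm while the catch is up.
- open_paddle (a point): middle of the top face of that bolt's spring catch: a flat level aluminium paddle, 90 mm along x, 26 mm along y, top 36 mm above the lid when up, 25 mm fully down. It lies beside the bolt, its centre line 52 mm to the +y side of the tab's; while the bolt is drawn back both centres have the same x. It goes straight down wherever one presses on it.
- open_catch (a joint): how far that catch is pressed down, in m: 0 up (sprung), 0.011 fully down, at a firm stop. 2 N to start, 6 N fully down; from 0.006 on its tooth is clear of the bolt's fins. Let go, it springs up by itself if the bolt is fully drawn or fully home (within about 1.5 mm), else it stops under a fin.
- shut_tab (a point): middle of the top edge of the thumb tab of the other bolt, already home; leave alone
- shut_bolt (a joint): travel of the other bolt, 0.036 (home) from the start; to be left alone
- shut_catch (a joint): pressing of the other bolt's catch in m, 0 = up; to be left alone
- tub: closed incubation tub, frosted plastic with white lid, fixed, 290 (x) by 440 (y) mm over its rim, origin on the table under its centre. The lid's top, 230 by 420 mm, is 115 mm above the table. The bolt units stand on it 105 mm either side of its centre.
- lid_jar_mid (a point): centre of a small closed glass jar, 54 mm across, 62 mm high, standing loose on the lid between the two bolts, towards the robot; leave alone
- jar_ring_mid (a point): centre of a steel jar ring, 70 mm across, 16 mm high, lying loose on the lid between the two bolts; leave alone
- big_jar_mid (a point): centre of an open glass jar, 84 mm across, 150 mm high, on the table on the left; leave alone
- grain_jar_mid (a point): centre of an amber jar with lid, 86 mm across, 145 mm high, on the table on the left; leave alone
- alcohol_mid (a point): centre of a white bottle, 60 mm across, 170 mm high, on the table on the right; leave alone
- cap_dish_mid (a point): centre of a white dish, 100 mm across, 20 mm high, on the table on the left, near the robot; leave alone
- scoop_grip (a point): the handle of a steel spoon lying on the table on the right; leave alone

How it is judged (in metres and radians):
On the way, in this order (a step that is already met when the one before it is completed fails the run):
1. the catch is pressed down by a fingertip while the bolt is still drawn back (value of joint open_catch above 0.0055 m and value of joint open_bolt below 0.004 m and contact force between the fingers and open_catch above 0.5 N), for 0.05 s.
2. the bolt is pushed fully home with the catch still held down (value of joint open_bolt above 0.0345 m and value of joint open_catch above 0.004 m), for 0.05 s.
At the end, for the whole second after the job is handed in: the bolt is home (at least 34.5 of its 36 mm) and at rest, its catch has sprung up (within 1.5 mm of the top), the other bolt is still home with its catch up, and nothing else has been moved by more than 15 mm (value of joint open_bolt above 0.0345 m and value of joint each of open_catch, shut_catch below 0.0015 m and value of joint shut_bolt above 0.033 m and velocity of joint open_bolt below 0.005 m/s); the robot touches nothing.
It fails at once if the catch was let up with the bolt part-way (value of joint open_bolt between 0.005 and 0.032 m and value of joint open_catch below 0.003 m).
It fails at once if the other bolt or its catch was worked (value of joint shut_bolt below 0.032 m or value of joint shut_catch above 0.004 m).
It fails at once if the small jar or the ring on the lid was shifted, lifted or knocked over (distance of any of lid_jar_mid, jar_ring_mid from where it was at the start of the episode above 0.015 m).
It fails at once if something on the table was shifted, lifted or knocked over (distance of any of big_jar_mid, grain_jar_mid, alcohol_mid, cap_dish_mid, scoop_grip from where it was at the start of the episode above 0.015 m).
It also fails if it takes over 40 s, if anything falls off the work surface, if the arm or the gripper's body presses on something with over 40 N, if the wrist force passes 120 N, or if a joint passes its speed limit or range.

## Working session

There is one attempt and no reset: what is moved stays moved. The work goes in short steps, Python scripts to look and compute and a tool call to move; the robot and the scene stay as the last step left them, time stands still between calls to the robot, and variables do not carry over. Pictures are saved under pics/ and viewed, at most 10 in all, crops included, and the job is handed in when it is done.

Besides the shell and the picture viewer there is one more tool, called after "Call:" as name(argument=value, ...), one argument or row to a line, values as JSON. send_rows: Moves the arm, as the interface text tells. Shifts and turns lie within -1 to 1; 1 stands for 50 cm of shift or 60 degrees of turn. Its arguments: {"type":"object","properties":{"commands":{"type":"array","items":{"type":"array","items":{"type":"number"}}},"hand":{"type":"number"},"newtons":{"type":"number"}},"required":["commands"]}

```bash
mkdir -p pics; cat > h.py <<'E'
import numpy as np, cv2
from plant import robot
def snap(cam,fn):
    im=robot.read_camera(cam); cv2.imwrite('pics/'+fn,im[:,:,::-1]); return im
E
python3 - <<'E'
from h import *
for c in('top','side'):
    snap(c,c+'0.png'); k=robot.calibration(c); print(c,k)
s=robot.state(); print(s)
E
```

```text
top {'vfov': 53.20557276751388, 'cx': 269.98629183987396, 'cy': 204.40365274746517, 'extrinsics': array([[ 1.51738780e-04,  9.89238869e-01, -1.46309390e-01,
         2.97964685e+02],
       [-9.99854750e-01,  2.64359784e-03,  1.68371489e-02,
        -8.21081757e+00],
       [ 1.70427454e-02,  1.46285584e-01,  9.89095583e-01,
         1.44775392e+03],
       [ 0.00000000e+00,  0.00000000e+00,  0.00000000e+00,
         1.00000000e+00]])}
side {'vfov': 52.31548810279394, 'cx': 280.1514262445871, 'cy': 205.40453112091296, 'extrinsics': array([[ 6.84806273e-01,  3.74599047e-01, -6.25072734e-01,
        -3.31497833e+02],
       [-7.28445229e-01,  3.28114170e-01, -6.01422181e-01,
        -7.93587410e+02],
       [-2.01969537e-02,  8.67188933e-01,  4.97569530e-01,
         7.77019506e+02],
       [ 0.00000000e+00,  0.00000000e+00,  0.00000000e+00,
         1.00000000e+00]])}
{'clock': 0.1, 'joints': array([ 1.08970661e+00,  1.81443206e-01,  1.60789337e+00,  4.70069912e-07,
        1.35377703e+00, -2.06313261e-01]), 'dq': array([ 0.00140367, -0.00171679, -0.00363576,  0.00034063, -0.00128199,
       -0.0013275 ]), 'joint_torque': array([ 1.97736108e-04, -4.34824812e+01, -3.42688644e+01,  7.03447033e-02,
        3.42029880e-02, -5.38835366e-06]), 'tool_pos': array([155.78452674, 553.0075725 , 237.92053457]), 'orientation': array([[-9.62485738e-01,  2.71331362e-01, -7.04222277e-04],
       [ 2.71332096e-01,  9.62484845e-01, -1.34810134e-03],
       [ 3.12021097e-04, -1.48860642e-03, -9.99998843e-01]]), 'ft_force': array([ 0.7994873 ,  0.45402714, -0.11674357]), 'ft_torque': array([-0.02783675,  0.06123825,  0.03472816]), 'grasp_force': 0.0, 'opening': 88.07198462124143}
```

View pics/top0.png

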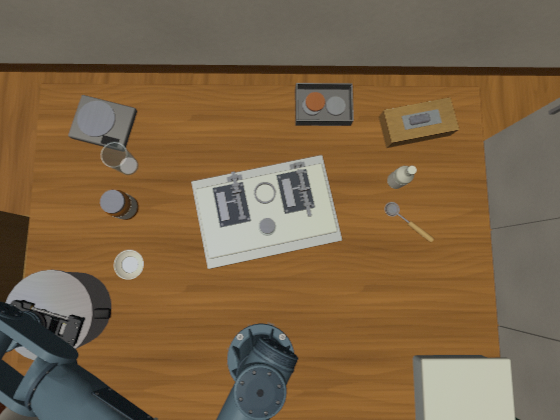

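View pics/side0.png

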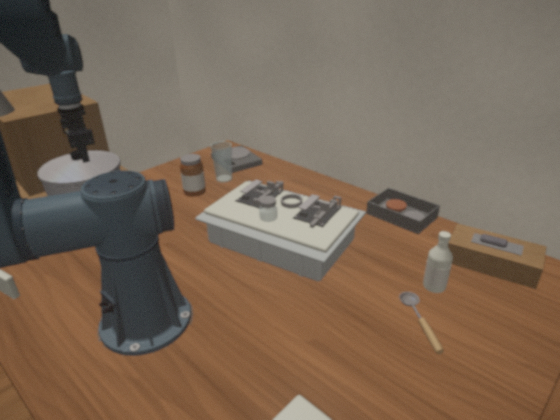

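The top view shows the tub at about (266,212), turned about 10°. The right-hand unit, near (295,192), has its bar sticking out towards the robot, so it is probably the open one. I'll enlarge both views.

```bash
python3 - <<'E'
import cv2
a=cv2.imread('pics/top0.png')[150:250,200:335]; cv2.imwrite('pics/tc.png',cv2.resize(a,None,fx=5.9,fy=5.9,interpolation=cv2.INTER_CUBIC))
a=cv2.imread('pics/side0.png')[165:265,225:355]; cv2.imwrite('pics/sc.png',cv2.resize(a,None,fx=6,fy=6,interpolation=cv2.INTER_CUBIC))
E
```

```text
(no output)
```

View pics/tc.png

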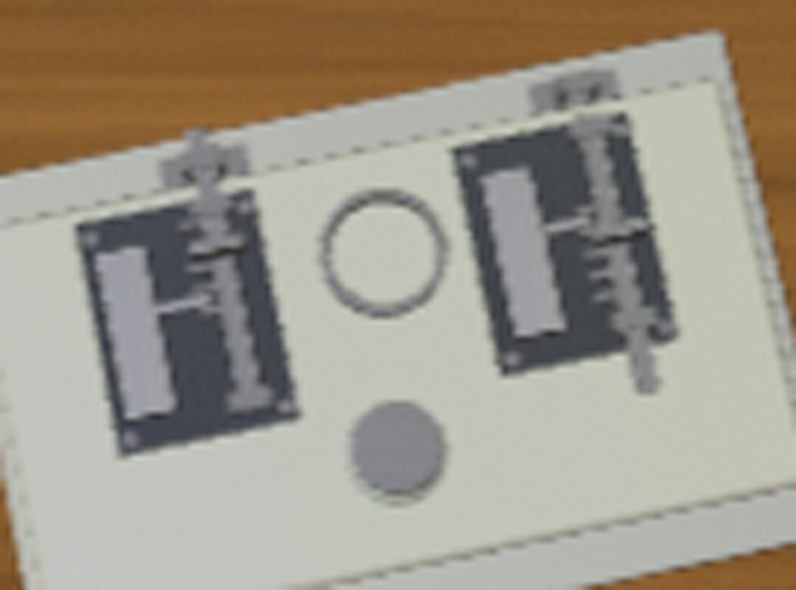

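View pics/sc.png

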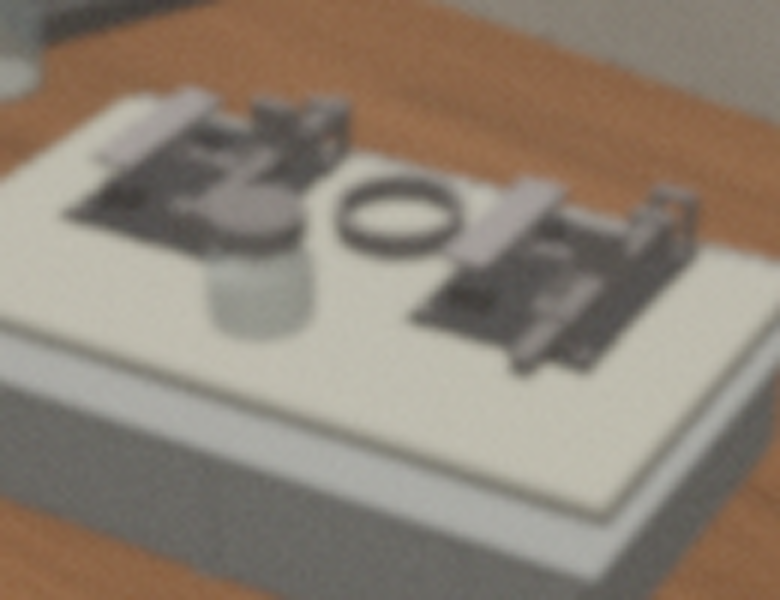

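```bash
cat >> h.py <<'E'
K={c:robot.calibration(c) for c in('top','side')}
def proj(c,P):
    k=K[c]; E=k['extrinsics']; q=(np.atleast_2d(P)-E[:3,3])@E[:3,:3]
    f=210/np.tan(np.radians(k['vfov']/2)); return np.c_[k['cx']-f*q[:,0]/q[:,2], k['cy']+f*q[:,1]/q[:,2]]
E
cat > fit.py <<'E'
from h import *
from scipy.optimize import least_squares
t=np.array([(482,175),(535,168),(565,328),(512,338),(95,255),(148,246),(175,408),(127,418)])/5.9+[200,150]
s=np.array([(522,178),(570,186),(490,267),(447,253),(182,87),(222,97),(140,165),(97,155)])/6+[225,165]
loc=np.array([(45,13),(45,-13),(-45,-13),(-45,13)])
L=np.r_[loc+[0,26-105],loc+[0,26+105]]
def W(p,L): c,n=np.cos(p[2]),np.sin(p[2]); return np.c_[L@np.array([[c,n],[-n,c]])+p[:2],np.full(len(L),p[3])]
for use in ('both','top','side'):
    f=lambda p:np.r_[(proj('top',W(p,L))-t).ravel()*(use!='side'),(proj('side',W(p,L))-s).ravel()*(use!='top'),(p[3]-151)*(0.02 if use=='both' else 9)]
    r=least_squares(f,[450,0,.2,151]); p=r.x
    print(use,p.round(3),'paddle',W(p,np.array([[0,-79]])),'tab',W(p,np.array([[0,-131]])), np.sqrt(np.mean(r.fun**2)))
    print(r.fun.reshape(-1)[:-1].reshape(-1,2).round(1).tolist())
E
python3 fit.py
```

```text
both [ 5.11146e+02 -1.22590e+01  2.09000e-01  1.52348e+02] paddle [[527.52034156 -89.54297737 152.34815868]] tab [[ 538.29867179 -140.41367225  152.34815868]] 0.5561732821332784
[[0.1, -0.1], [-0.8, -0.6], [0.2, -0.0], [1.1, -0.1], [0.1, -0.3], [-0.7, -0.4], [0.3, 0.1], [0.2, 0.1], [0.9, -0.3], [0.5, 0.4], [-0.2, -0.1], [-0.9, 0.1], [0.7, 0.1], [0.7, 0.1], [-1.6, 0.2], [-1.2, -0.0]]
top [ 5.10772e+02 -1.20150e+01  2.04000e-01  1.51000e+02] paddle [[526.77193199 -89.37821847 150.9996945 ]] tab [[ 537.30338716 -140.3005952   150.9996945 ]] 0.2820912323796446
[[0.1, 0.2], [-0.8, -0.2], [0.1, 0.3], [1.0, 0.2], [0.1, -0.3], [-0.7, -0.4], [0.2, 0.1], [0.1, 0.1], [0.0, 0.0], [0.0, 0.0], [-0.0, 0.0], [-0.0, 0.0], [0.0, 0.0], [0.0, 0.0], [-0.0, 0.0], [-0.0, 0.0]]
side [ 5.13985e+02 -1.04020e+01  2.19000e-01  1.50998e+02] paddle [[531.16770679 -87.51075581 150.9980361 ]] tab [[ 542.47758797 -138.26591897  150.9980361 ]] 0.4203313234582969
[[-0.0, -0.0], [-0.0, -0.0], [-0.0, -0.0], [0.0, -0.0], [-0.0, -0.0], [-0.0, -0.0], [-0.0, -0.0], [-0.0, -0.0], [0.9, -0.6], [0.6, 0.0], [0.2, -0.4], [-0.5, -0.2], [0.6, 0.2], [0.6, 0.2], [-1.4, 0.3], [-1.0, 0.1]]
```

Call:
send_rows(
  commands=[
    [-0.03,-0.03,0,0,0,-0.03],
    [-0.08,-0.08,0,0,0,-0.08],
    [-0.14,-0.14,0,0,0,-0.14],
    [-0.2,-0.21,0,0,0,-0.2],
    [-0.27,-0.28,0,0,0,-0.27],
    [-0.34,-0.35,0,0,0,-0.33],
    [-0.41,-0.42,0,0,0,-0.39],
    [-0.47,-0.49,0,0,0,-0.44],
    [-0.51,-0.53,0,0,0,-0.46],
    [-0.53,-0.55,0,0,0,-0.46],
  ],
  hand=-0.216,
  newtons=20,
)

```text
clock: 1.1
tool_pos: [337.2, 214.7, 238.6]
orientation: [[-0.979, -0.203, 0.0], [-0.203, 0.979, -0.0], [-0.0, -0.0, -1.0]]
ft_force: [-0.0, 0.7, -0.2]
opening: 34.2
grasp_force: 0.0
```

```bash
cat >> h.py <<'E'
def to(x,y,z,yaw=.207):
    # shift/turn in tool units from the measured pose to a tool-down pose, tool y along unit y
    from scipy.spatial.transform import Rotation as Ro
    s=robot.state(); R=s['orientation']; c,n=np.cos(yaw),np.sin(yaw)
    T=np.array([[-c,-n,0],[-n,c,0],[0,0,-1.]])
    print(s['clock'],s['tool_pos'].round(1),'F',s['ft_force'].round(1),'op',s['opening'].round(1))
    print((R.T@(np.array([x,y,z])-s['tool_pos'])/500).round(4),(Ro.from_matrix(R.T@T).as_rotvec()/np.radians(60)).round(4))
E
python3 -c "
from h import *
to(515.4,-118.7,190)"
```

```text
Traceback (most recent call last):
  File "h.py", line 14, in to
    print(s['clock'],s['tool_pos'].round(1),'F',s['ft_force'].round(1),'op',s['opening'].round(1))
                                                                            ^^^^^^^^^^^^^^^^^^
AttributeError: 'float' object has no attribute 'round'
```

Call:
send_rows(
  commands=[
    [-0.008,-0.03,0,0,0,0],
    [-0.027,-0.09,0,0,0,0],
    [-0.05,-0.17,0,0,0,0],
    [-0.079,-0.27,0,0,0,0],
    [-0.11,-0.37,0.01,0,0,0],
    [-0.138,-0.47,0.03,0,0,0],
    [-0.165,-0.56,0.05,0,0,0],
    [-0.188,-0.64,0.07,0,0,0],
    [-0.206,-0.7,0.09,0,0,0],
    [-0.2136,-0.725,0.097,0,0,0],
  ],
)

```text
clock: 2.1
tool_pos: [515.5, -118.4, 188.6]
orientation: [[-0.979, -0.203, -0.002], [-0.203, 0.979, 0.001], [0.002, 0.001, -1.0]]
ft_force: [0.3, 0.0, -0.3]
opening: 34.4
grasp_force: 0.0
```

```bash
sed -i "s/s\['opening'\].round(1)/s['opening']/" h.py; python3 -c "
from h import *
to(515.4,-118.7,190)
snap('top','t1.png');snap('side','s1.png')
a=cv2.imread('pics/top0.png')
a=cv2.imread('pics/t1.png')[150:230,255:335];b=cv2.imread('pics/s1.png')[150:250,275:375]
z=lambda i:cv2.resize(i,(400,400),interpolation=cv2.INTER_CUBIC)
cv2.imwrite('pics/c1.png',np.hstack([z(a),z(b)]))"
```

```text
2.1 [ 515.5 -118.4  188.6] F [ 0.3  0.  -0.3] op 34.39976918083245
[ 0.0003 -0.0006 -0.0028] [ 0.001  -0.0018 -0.0028]
```

View pics/c1.png

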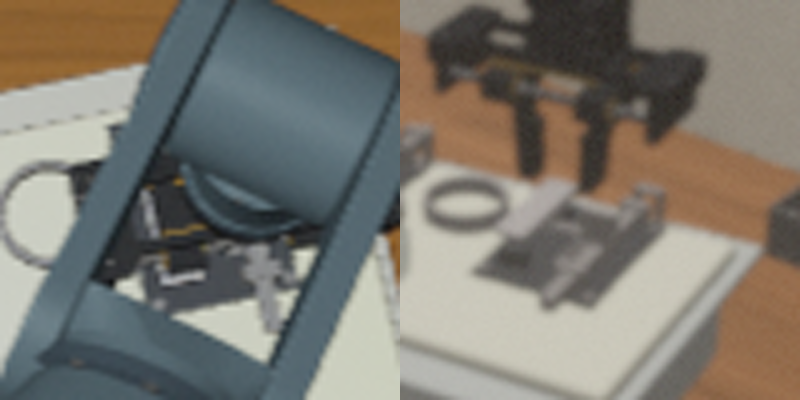

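```bash
python3 -c "
from h import *
s=robot.state();p=s['tool_pos'];R=s['orientation']
for k in(26,-26):
  print(proj('side',np.array([p+R[:,1]*k+R[:,0]*d for d in(9,0,-9)])).round(1).tolist())"
```

```text
[[305.0, 194.3], [306.5, 193.1], [308.0, 191.8]]
[[321.2, 198.6], [322.6, 197.3], [324.0, 196.0]]
```

Call:
send_rows(
  commands=[
    [0,0,0.008,0,0,0],
    [0,0,0.02,0,0,0],
    [0,0,0.035,0,0,0],
    [0,0,0.045,0,0,0],
    [0,0,0.055,0,0,0],
    [0,0,0.06,0,0,0],
    [0,0,0.065,0,0,0],
    [0,0,0.069,0,0,0],
    [0,0,0.07,0,0,0],
    [0,0,0.07,0,0,0],
  ],
)

```text
clock: 3.2
tool_pos: [515.5, -116.1, 155.2]
orientation: [[-0.979, -0.205, 0.0], [-0.205, 0.979, -0.0], [-0.0, -0.0, -1.0]]
ft_force: [-0.5, 0.2, 0.1]
opening: 34.7
grasp_force: 0.0
```

Call:
send_rows(
  commands=[
    [0,0,0.003,0,0,0],
    [0,0,0.006,0,0,0],
    [0,0,0.009,0,0,0],
    [0,0,0.012,0,0,0],
    [0,0,0.015,0,0,0],
    [0,0,0.017,0,0,0],
    [0,0,0.018,0,0,0],
    [0,0,0.018,0,0,0],
    [0,0,0.018,0,0,0],
    [0,0,0.018,0,0,0],
  ],
)

```text
clock: 4.2
tool_pos: [515.5, -116.0, 146.3]
orientation: [[-0.979, -0.205, 0.0], [-0.205, 0.979, -0.0], [-0.0, -0.0, -1.0]]
ft_force: [-0.3, -0.8, 2.7]
opening: 34.6
grasp_force: 1.7
```

Call:
send_rows(
  commands=[
    [0,0,0.002,0,0,0],
    [0,0,0.004,0,0,0],
    [0,0,0.006,0,0,0],
    [0,0,0.008,0,0,0],
    [0,0,0.01,0,0,0],
    [0,0,0.012,0,0,0],
    [0,0,0.012,0,0,0],
    [0,0,0.012,0,0,0],
    [0,0,0.012,0,0,0],
    [0,0,0.012,0,0,0],
  ],
)

```text
clock: 5.2
tool_pos: [515.5, -116.0, 140.3]
orientation: [[-0.979, -0.205, 0.0], [-0.205, 0.979, -0.0], [-0.0, -0.0, -1.0]]
ft_force: [-1.3, 0.3, 4.6]
opening: 34.3
grasp_force: 2.8
```

Call:
send_rows(
  commands=[
    [0,0,0.0005,0,0,0],
    [0,0,0.001,0,0,0],
    [0,0,0.0015,0,0,0],
    [0,0,0.002,0,0,0],
    [0,0,0.002,0,0,0],
    [0,0,0.002,0,0,0],
    [0,0,0.002,0,0,0],
    [0,0,0.002,0,0,0],
    [0,0,0.002,0,0,0],
    [0,0,0.002,0,0,0],
  ],
)

```text
clock: 6.2
tool_pos: [515.5, -116.0, 140.2]
orientation: [[-0.979, -0.206, 0.0], [-0.206, 0.979, -0.0], [-0.0, -0.0, -1.0]]
ft_force: [-4.4, 0.9, 12.7]
opening: 34.5
grasp_force: 6.0
```

Call:
send_rows(
  commands=[
    [-0.003,0,0.002,0,0,0],
    [-0.008,0,0.002,0,0,0],
    [-0.014,0,0.002,0,0,0],
    [-0.02,0,0.002,0,0,0],
    [-0.027,0,0.002,0,0,0],
    [-0.034,0,0.002,0,0,0],
    [-0.041,0,0.002,0,0,0],
    [-0.047,0,0.002,0,0,0],
    [-0.05,0,0.002,0,0,0],
    [-0.05,0,0.002,0,0,0],
  ],
)

```text
clock: 7.2
tool_pos: [537.8, -112.1, 140.1]
orientation: [[-0.978, -0.206, -0.005], [-0.206, 0.978, -0.002], [0.006, -0.001, -1.0]]
ft_force: [-18.7, -3.2, 25.2]
opening: 34.6
grasp_force: 13.4
```

Call:
send_rows(
  commands=[
    [0,0,-0.001,0,0,0],
    [-0.002,0,-0.002,0,0,0],
    [-0.006,0,-0.002,0,0,0],
    [-0.01,0,-0.002,0,0,0],
    [-0.014,0,-0.002,0,0,0],
    [-0.018,0,-0.002,0,0,0],
    [-0.021,0,-0.002,0,0,0],
    [-0.023,0,-0.002,0,0,0],
    [-0.024,0,-0.002,0,0,0],
    [-0.024,0,-0.002,0,0,0],
  ],
)

```text
clock: 8.2
tool_pos: [550.1, -109.5, 140.2]
orientation: [[-0.979, -0.206, -0.004], [-0.206, 0.979, -0.002], [0.004, -0.001, -1.0]]
ft_force: [-11.9, -3.9, 16.0]
opening: 34.7
grasp_force: 9.1
```

Call:
send_rows(
  commands=[
    [-0.001,0,0,0,0,0],
    [-0.002,0,0,0,0,0],
    [-0.003,0,0,0,0,0],
    [-0.004,0,0,0,0,0],
    [-0.005,0,0,0,0,0],
    [-0.006,0,0,0,0,0],
    [-0.007,0,0,0,0,0],
    [-0.008,0,0,0,0,0],
    [-0.008,0,0,0,0,0],
    [-0.008,0,0,0,0,0],
  ],
)

```text
clock: 9.2
tool_pos: [554.0, -108.6, 140.2]
orientation: [[-0.979, -0.206, -0.004], [-0.206, 0.979, -0.002], [0.004, -0.001, -1.0]]
ft_force: [-12.1, -2.9, 16.6]
opening: 34.9
grasp_force: 8.9
```

Force is still steady at about 12 N (friction), with no stop reached yet. I'll continue.

Call:
send_rows(
  commands=[
    [-0.001,0,0,0,0,0],
    [-0.002,0,0,0,0,0],
    [-0.003,0,0,0,0,0],
    [-0.004,0,0,0,0,0],
    [-0.005,0,0,0,0,0],
    [-0.006,0,0,0,0,0],
    [-0.006,0,0,0,0,0],
    [-0.006,0,0,0,0,0],
    [-0.006,0,0,0,0,0],
    [-0.006,0,0,0,0,0],
  ],
)

```text
clock: 10.2
tool_pos: [556.1, -108.2, 140.2]
orientation: [[-0.979, -0.206, -0.006], [-0.206, 0.979, -0.002], [0.006, -0.001, -1.0]]
ft_force: [-16.3, -3.6, 18.3]
opening: 34.8
grasp_force: 10.8
```

```bash
python3 -c "
from h import *
s=robot.state();print(s['ft_force'],s['ft_torque'])
snap('top','t2.png');snap('side','s2.png')
a=cv2.imread('pics/t2.png')[150:230,255:335];b=cv2.imread('pics/s2.png')[150:250,275:375]
z=lambda i:cv2.resize(i,(400,400),interpolation=cv2.INTER_CUBIC)
cv2.imwrite('pics/c2.png',np.hstack([z(a),z(b)]))"
```

```text
[-16.25671346  -3.60560475  18.25344086] [-0.31963977  2.77494454  0.03979246]
```

View pics/c2.png

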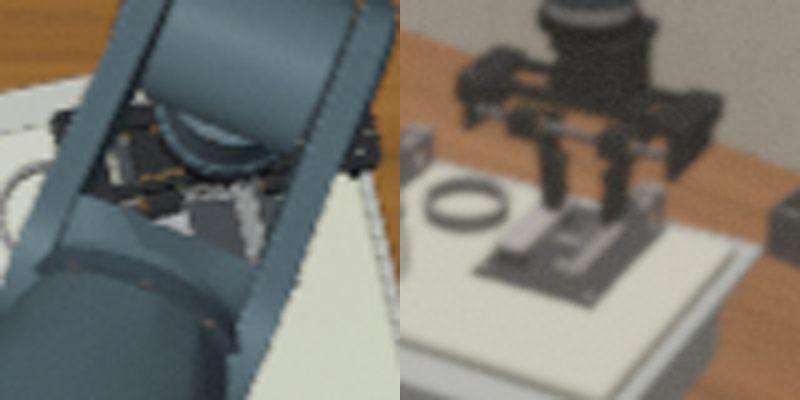

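The side view shows the bar's rear end is now drawn in past the plate, and the force is rising, so the bolt is at or near its stop. I'll push a little further to confirm.

Call:
send_rows(
  commands=[
    [-0.001,0,0,0,0,0],
    [-0.002,0,0,0,0,0],
    [-0.003,0,0,0,0,0],
    [-0.004,0,0,0,0,0],
    [-0.005,0,0,0,0,0],
    [-0.005,0,0,0,0,0],
    [-0.005,0,0,0,0,0],
    [-0.005,0,0,0,0,0],
    [-0.005,0,0,0,0,0],
    [-0.005,0,0,0,0,0],
  ],
)

```text
clock: 11.3
tool_pos: [556.3, -108.2, 140.2]
orientation: [[-0.979, -0.205, -0.011], [-0.205, 0.979, -0.002], [0.011, 0.0, -1.0]]
ft_force: [-27.3, -5.8, 25.6]
opening: 34.5
grasp_force: 16.3
```

Solid stop: the force rose to 27 N with no more motion. I'll ease off the side load, then lift straight up.

Call:
send_rows(
  commands=[
    [0.003,0,0,0,0,0],
    [0.006,0,-0.001,0,0,0],
    [0.008,0,-0.004,0,0,0],
    [0.009,0,-0.01,0,0,0],
    [0.01,0,-0.02,0,0,0],
    [0.01,0,-0.035,0,0,0],
    [0.01,0,-0.06,0,0,0],
    [0.01,0,-0.1,0,0,0],
    [0.01,0,-0.15,0,0,0],
    [0.01,0,-0.2,0,0,0],
  ],
)

```text
clock: 12.3
tool_pos: [556.2, -106.9, 240.6]
orientation: [[-0.979, -0.206, 0.0], [-0.206, 0.979, 0.001], [-0.0, 0.0, -1.0]]
ft_force: [0.4, 0.7, 0.2]
opening: 34.3
grasp_force: 0.0
```

Call:
send_rows(
  commands=[
    [0.03,0.05,-0.04,0,0,0],
    [0.06,0.12,-0.06,0,0,0],
    [0.1,0.2,-0.06,0,0,0],
    [0.14,0.28,-0.06,0,0,0],
    [0.18,0.36,-0.06,0,0,0],
    [0.22,0.44,-0.06,0,0,0],
    [0.26,0.52,-0.06,0,0,0],
    [0.28,0.58,-0.06,0,0,0],
    [0.29,0.6,-0.06,0,0,0],
    [0.29,0.6,-0.06,0,0,0],
  ],
)

```text
clock: 13.3
tool_pos: [352.1, 157.4, 269.9]
orientation: [[-0.978, -0.209, 0.001], [-0.209, 0.978, 0.0], [-0.001, -0.0, -1.0]]
ft_force: [0.2, 0.4, 1.3]
opening: 34.5
grasp_force: 0.0
```

```bash
python3 -c "
from h import *
s=robot.state();print(s['clock'],s['tool_pos'],s['ft_force'])
snap('top','t3.png');snap('side','s3.png')
a=cv2.imread('pics/t3.png')[150:250,235:335];b=cv2.imread('pics/s3.png')[150:250,275:375]
z=lambda i:cv2.resize(i,(400,400),interpolation=cv2.INTER_CUBIC)
cv2.imwrite('pics/c3.png',np.hstack([z(a),z(b)]))"
```

```text
13.3 [352.1325433  157.35365031 269.89812524] [0.18189453 0.43736176 1.29883335]
```

View pics/c3.png

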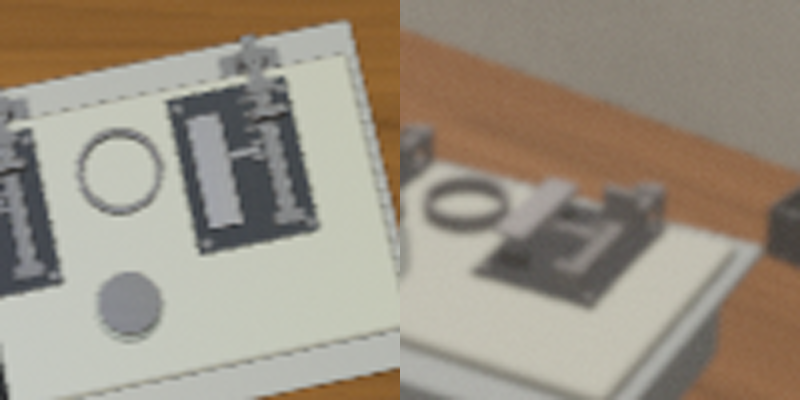

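The bar now passes through the keeper at about (250,50) in the crop, just like the other unit. The paddle is back at its raised height, and the ring and small jar haven't moved.

```bash
python3 -c "
from plant import robot
print(robot.sign_off())"
```

```text
the job is handed in; nothing more can be done
None
```

The open bolt (the right-hand unit) was pushed to its stop with its catch held down, the catch was then let go and sprang back up, the hand was taken clear, and the job was handed in at about 13 s; no verdict came back, but the last pictures show the bar through its keeper and the ring and small jar in place.

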